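# Flip the sold-out leaf

### The job

The apple is sold out: with just a fingertip, gently push the leaf in line with the apple (the one right behind it as the robot sees it) up and over the spine of the stand until it lies flat on the far side. Do not squeeze, pick up or knock anything and do not fling the leaf over; leave the other two leaves and every other thing as they are.

Things in the scene. Friction and masses are not known exactly. Their poses are not given: they have to be found in the camera images.
- stand: flip-card stand fixed to the counter: grey base plate 8 mm thick, x = -190 to 85, y = -155 to 155 mm from its origin, which lies on the counter under the spine's middle; x points away from the robot, y left along the spine, z up. Three leaves side by side on the spine, centred at y = 100, 0, -100 mm. Apple, tub and doughnut (order varies) stand on the plate at x = -148, one before each leaf
- stand_spine (a point): middle of the spine's axis, a rod along the stand's y at x = 0, z = 22 mm. On its far side level rests 72 mm long (top z = 19.5) take the leaves flat; on the near side each leaf lies on a wing, sloping up 55 degrees towards the robot, whose edge is at x = -45, z = 74 mm
- leaf_left (a joint): hinge of the left white leaf (at y = 100 mm), rad: 0 = resting on the near wing, 55 degrees above level; 0.61 = upright; 2.18 = flat on the far rest (end stop). 70 g, friction 0.015 N m: a push of 1 to 2 N at the tab turns it; near upright it stays where left, within about 55 degrees of level on the far side it sinks to its rest
- leaf_left_tab (a point): middle of the outer edge of the left leaf's tab, 100 mm from the spine's axis. Leaf: 4 mm thick, panel 84 mm wide reaching 78 mm from the spine, then the tab, 40 mm wide, at its middle, which sticks out past the wing so that a finger can push its edge from the robot's side
- leaf_middle (a joint): hinge of the middle white leaf (at y = 0 mm), rad: 0 = resting on the near wing, 55 degrees above level; 0.61 = upright; 2.18 = flat on the far rest (end stop). 70 g, friction 0.015 N m: a push of 1 to 2 N at the tab turns it; near upright it stays where left, within about 55 degrees of level on the far side it sinks to its rest
- leaf_middle_tab (a point): middle of the outer edge of the middle leaf's tab, 100 mm from the spine's axis. Leaf: 4 mm thick, panel 84 mm wide reaching 78 mm from the spine, then the tab, 40 mm wide, at its middle, which sticks out past the wing so that a finger can push its edge from the robot's side
- leaf_right (a joint): hinge of the right white leaf (at y = -100 mm), rad: 0 = resting on the near wing, 55 degrees above level; 0.61 = upright; 2.18 = flat on the far rest (end stop). 70 g, friction 0.015 N m: a push of 1 to 2 N at the tab turns it; near upright it stays where left, within about 55 degrees of level on the far side it sinks to its rest
- leaf_right_tab (a point): middle of the outer edge of the right leaf's tab, 100 mm from the spine's axis. Leaf: 4 mm thick, panel 84 mm wide reaching 78 mm from the spine, then the tab, 40 mm wide, at its middle, which sticks out past the wing so that a finger can push its edge from the robot's side
- apple: red apple, 77 x 76 x 73 mm, loose on the stand in front of one of the leaves; origin under its centre
- tub: yoghurt tub, 72 mm wide, 71 mm tall, loose on the stand; origin under its centre
- doughnut: chocolate doughnut, 100 mm wide, 40 mm tall, loose on the stand; origin under its centre
- sauce_bottle: white squeeze bottle with blue cap, 53 x 87 x 174 mm, bystander on the left; origin under its centre
- sugar_jar: white jar, 81 mm wide, 163 mm tall, bystander on the left; origin under its centre
- tape_roll: roll of beige tape lying flat, 104 mm wide, 25 mm tall, bystander on the right; origin under its centre
- tongs: steel tongs lying, 227 x 45 x 27 mm, bystander on the right; origin under the centre
Mind the look-alikes: they are no part of the job. Of the things like the apple, leave any that is green; of the rest the smaller one is meant.

How it is judged:
By the outcome, as a careful person would: the job done as asked, in the order asked, and still so for the second after the job is handed in, with the robot touching nothing.
It also fails if it takes over 38 s, if anything falls off the work surface, if the arm or the gripper's body presses on something with over 40 N, if the wrist force passes 120 N, or if a joint passes its speed limit or range.

### The arm

A 7-joint arm with a two-finger parallel gripper is mounted at the origin on a cart in front of the work surface, level with it; the furniture and walls round the work are solid. World frame = base frame: x ahead of the robot, y to its left, z up, the work surface at z = 0. Lengths are in m, angles in rad, forces in N, time in s.
With the tool pointing down it reaches from about 0.425 to 1.025 m from the base axis. Payload 3.6 kg.
Tool frame: the origin (TCP) lies on the mounting face of the last link; the fingertips stand 173 mm ahead of it and the grasp point (between the pads) lies 155 mm ahead of it; z points along the fingers, y is the line along which they close (so a half turn about z gives the same grasp; the last joint's range is limited). The gripper opens to 85 mm and grips with 20 to 120 N. Pads are 22 mm wide; open, the fingers measure 114 mm over their backs; the gripper's body (76 mm by 85 mm) begins 54 mm behind the grasp point. The pads swing forward as they close: fully open they stand 13 mm farther back than shut.
Start: joints at [1.248, 0.591, 0.048, 1.609, -0.033, 0.943, -0.034], TCP at [0.164, -0.706, 0.405] pointing down, gripper open.
Joint ranges: [-2.69, 2.69], [-0.47, 2.24], [-1.27, 1.36], [0.19, 2.51], [-1.53, 4.68], [0.08, 2.07], [-3.09, 3.09]. Speed limits (rad/s): [2.57, 2.57, 3.14, 3.14, 3.14, 3.14, 3.14].

### API

Orientations are given as a unit quaternion [x, y, z, w].
In Python, from rig import telemetry, capture, order gives the robot as it stands.
- The arm moves only by the tool move_arm, never from a script. Its argument "motion" is a list of rows, each an object with "slide": the shift along the world's x, y, z each as a share of 0.08 m, from -1 to 1, a list of three; "dr": the turn, a rotation vector about the world's x, y, z each as a share of pi rad, from -1 to 1, a list of three. A call has exactly 10 rows; each row is the pose to reach, as a shift and turn from the pose commanded when the call began, turning the shorter way round; what a row does not reach only later rows make up. A row lasts 1/12 s, in which the tool goes at most 41.7 mm and 7.16 degrees, less where a joint would pass 70% of its speed; a pose out of reach is approached as far as the arm can. A call with a number of a shift or a turn outside -1 to 1 is refused whole. A call with a gripper value outside its range is refused whole. "jaw" is the opening, from -1 (shut) to 1 (fully open), set as the call begins (left out, the last holds). The fingers move at their own pace and stop on an object; the grip force is fixed at half the most. Time passes only in rows, so rows that repeat a pose let the fingers close, or fill a call up. It gives the time, the measured TCP pose, the force, the opening and the grip force at its end, in the units of the state.
- telemetry.observe(): the state, without advancing time (a new reading comes with each control period).
- capture(name): name is "side" or "top"; returns a dict with "img" (420x560x3 uint8, red, green, blue), "z_map" (420x560 float32, m along the optical axis (not along the pixel's ray), 0 where there is no reading), "vertical_fov" (degrees; the focal length in pixels is half the picture's height over the tangent of half this angle, whatever the lens; pixels are square), "cx", "cy" (the principal point, pixels), "k1" (the pictures are not rectified: a ray, as slopes to the right and down, at radius r is drawn at 1 + k1 r^2 times it, then the intrinsics apply), "extrinsics" (4x4, takes a point from world to camera coordinates). Camera axes: x right, y up, looking along -z (the intrinsics and any distortion apply to the point x, -y, -z); pixel columns grow to the right and rows downward; lengths in m; the calibration is good to about 2 mm. A picture is of the moment at which its call begins.
- order.job_done(): hands the job in; it is judged then, once.
The state is a dict: "clock": time; "qpos": joint angles; "qd": joint speeds; "tau": joint torques, N m; "tcp_pos": TCP position; "tool_rot": TCP orientation; "wrist_force": force on the tool from outside, world axes, zero at the start; "moment": the same for the moment, N m; "finger_gap": finger opening in m; "grasp_force": force on a finger pad.
Only numpy, scipy, OpenCV 4.12 (cv2) and the standard library are available. Lean on these libraries where they do the work, as an engineer would, in place of code of your own. Each camera call takes 0.05 s, during which the arm holds its last target. There are 200 camera calls.

## Working session

There is one attempt and no reset: what is moved stays moved. The work goes in short steps, Python scripts to look and compute and a tool call to move; the robot and the scene stay as the last step left them, time stands still between calls to the robot, and variables do not carry over. Pictures are saved under pics/ and viewed, at most 10 in all, crops included, and the job is handed in when it is done.

Besides the shell and the picture viewer there is one more tool, called after ">>>" as name(argument=value, ...) on one line, values as JSON. move_arm: Moves the arm, as the interface text tells. Shift numbers are shares of 0.08 m and turn numbers shares of pi rad, none past 1 either way. Its arguments: {"type":"object","properties":{"motion":{"type":"array","items":{"type":"object","properties":{"slide":{"type":"array","items":{"type":"number"}},"dr":{"type":"array","items":{"type":"number"}}}}},"jaw":{"type":"number"}},"required":["motion"]}

```bash
mkdir -p pics
cat > h.py <<'E'
import numpy as np, cv2
from rig import telemetry, capture, order
def intr(c):
    f=c["img"].shape[0]/2/np.tan(np.radians(c["vertical_fov"])/2); return f
def world(c,u,v,d=None):
    """world points from pixels using z_map"""
    f=intr(c); u=np.atleast_1d(u);v=np.atleast_1d(v)
    K=np.array([[f,0,c["cx"]],[0,f,c["cy"]],[0,0,1]],float)
    s=cv2.undistortPoints(np.stack([u,v],-1).astype(float).reshape(-1,1,2),K,np.array([c["k1"],0,0,0,0.])).reshape(-1,2)
    if d is None: d=c["z_map"][v.astype(int),u.astype(int)]
    P=np.stack([s[:,0]*d,-s[:,1]*d,-d],-1)
    E=np.array(c["extrinsics"]); return (P-E[:3,3])@E[:3,:3]
def allpts(c):
    vv,uu=np.mgrid[:420,:560]; return world(c,uu.ravel(),vv.ravel()).reshape(420,560,3)
def proj(c,P):
    E=np.array(c["extrinsics"]); q=np.atleast_2d(P)@E[:3,:3].T+E[:3,3]
    x=q[:,0]/-q[:,2]; y=-q[:,1]/-q[:,2]; k=1+c["k1"]*(x*x+y*y); f=intr(c)
    return np.stack([c["cx"]+f*x*k,c["cy"]+f*y*k],-1)
E
python3 - <<'E'
from h import *
print(telemetry.observe())
ims=[]
for n in("side","top"):
    c=capture(n); np.save(f"{n}.npy",c,allow_pickle=True)
    E=np.array(c["extrinsics"]); print(n,-E[:3,:3].T@E[:3,3],c["vertical_fov"],c["k1"],(c["z_map"]>0).mean())
    cv2.imwrite(f"pics/{n}0.png",cv2.cvtColor(c["img"],cv2.COLOR_RGB2BGR))
E
```

```text
{'clock': 0.0, 'qpos': array([ 1.24846211,  0.59211032,  0.04827888,  1.6098738 , -0.03330969,
        0.9427243 , -0.03369162]), 'qd': array([-2.14634680e-03, -1.47323084e-03, -9.75371056e-04,  3.14336922e-04,
       -6.23804987e-05,  7.24622714e-04,  7.98241845e-04]), 'tau': array([ 7.58080455e-05, -5.48688662e+01,  1.54602841e+00, -1.98119724e+01,
        9.38099198e-03,  8.67755472e-03, -8.73589840e-06]), 'tcp_pos': array([ 0.16439417, -0.70564096,  0.40352703]), 'tool_rot': array([ 9.93455170e-01,  1.14216850e-01, -1.86397505e-04, -1.14053039e-03]), 'wrist_force': array([-0.15183152,  0.10281565,  0.46618388]), 'moment': array([-0.01042137, -0.02732476,  0.0355103 ]), 'grasp_force': 0.0, 'finger_gap': 0.08585195193648769}
side [ 0.30294839 -1.10643062  1.05322287] 54.50827549479503 -0.06941886549976875 0.9957525510204082
top [ 0.20549158 -0.03588153  1.43705772] 50.842881146480956 -0.12580988197195142 0.9959608843537415
```

View pics/side0.png

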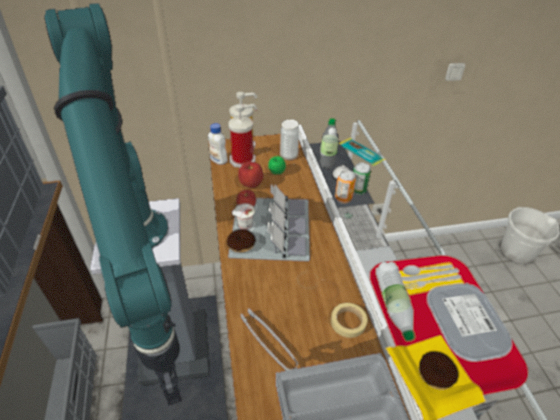

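View pics/top0.png

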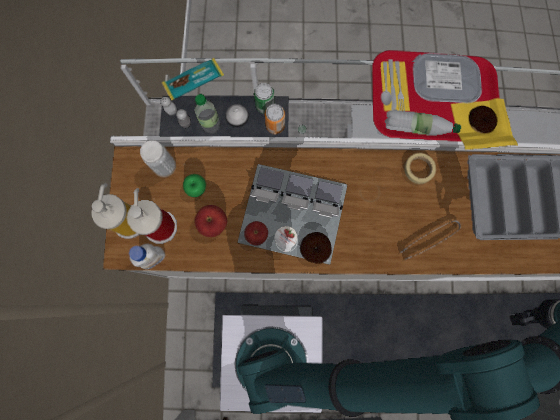

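The top view shows the stand around (295,215). There are three apple-like things: a small red one on the stand's left at (256,232), a bigger red one on the counter at (211,221), and a green one at (194,185). The small red one on the stand fits, since it is neither green nor the larger, so the leaf should be the left one. I'll measure and confirm this in an enlarged crop.

Run:
```python
from h import *
t=np.load("top.npy",allow_pickle=True).item(); s=np.load("side.npy",allow_pickle=True).item()
for n,c in(("top",t),("side",s)):
    P=allpts(c); hsv=cv2.cvtColor(c["img"],cv2.COLOR_RGB2HSV)
    H,S,V=cv2.split(hsv)
    ok=(P[...,2]>0.003)&(P[...,2]<.2)&(P[...,0]>.25)&(P[...,0]<.9)
    for name,m in(("red",((H<8)|(H>170))&(S>110)),("green",(H>45)&(H<80)&(S>120))):
        k,l,st,ce=cv2.connectedComponentsWithStats((m&ok).astype(np.uint8))
        for i in range(1,k):
            if st[i,4]>60:
                q=P[l==i]; print(n,name,ce[i].round(),st[i,4],"med",np.median(q,0).round(3),"ext",(np.percentile(q,97,0)-np.percentile(q,3,0)).round(3),"zmax",q[:,2].max().round(3))
# stand plate: z ~ 8mm grey in top
P=allpts(t); H,S,V=cv2.split(cv2.cvtColor(t["img"],cv2.COLOR_RGB2HSV))
m=((S<60)&(P[...,0]>.3)&(P[...,0]<.85)&(np.abs(P[...,2])<.15)).astype(np.uint8); m[:, :235]=0; m[:,355:]=0; m[:160]=0;m[270:]=0
cn=max(cv2.findContours(m,0,1)[0],key=cv2.contourArea)
r=cv2.minAreaRect(cn); print(r); b=cv2.boxPoints(r)
h=P[m>0][:,2]; print("plate z",np.percentile(h,[5,10,20,30]).round(4))
for n,c,(x,y) in(("t",t,(225,150)),("s",s,(215,150))):
    w,hh=(140,125) if n=="t" else (110,120)
    cv2.imwrite(f"pics/c{n}.png",cv2.cvtColor(cv2.resize(c["img"][y:y+hh,x:x+w],None,fx=4.6,fy=4.6,interpolation=2),cv2.COLOR_RGB2BGR))
```

```text
top red [401. 125.] 904 med [ 0.756 -0.381  0.051] ext [0.157 0.278 0.017] zmax 0.063
top red [431. 107.] 702 med [ 0.851 -0.536  0.043] ext [0.084 0.146 0.011] zmax 0.085
top red [487.  98.] 64 med [ 0.894 -0.741  0.045] ext [0.016 0.067 0.018] zmax 0.059
top red [483. 119.] 319 med [ 0.797 -0.706  0.084] ext [0.078 0.079 0.017] zmax 0.093
top red [210. 221.] 773 med [0.435 0.192 0.086] ext [0.086 0.085 0.038] zmax 0.099
top red [163. 228.] 399 med [0.406 0.335 0.09 ] ext [0.08  0.045 0.129] zmax 0.176
top red [256. 233.] 416 med [0.401 0.051 0.072] ext [0.065 0.062 0.025] zmax 0.085
top red [316. 247.] 383 med [ 0.36  -0.139  0.046] ext [0.083 0.08  0.016] zmax 0.055
top green [194. 185.] 408 med [0.556 0.256 0.063] ext [0.062 0.061 0.033] zmax 0.077
side red [245. 159.] 1123 med [0.433 0.325 0.08 ] ext [0.091 0.206 0.133] zmax 0.167
side red [246. 197.] 218 med [0.409 0.037 0.067] ext [0.064 0.051 0.029] zmax 0.076
side red [403. 263.] 134 med [ 0.864 -0.346  0.049] ext [0.054 0.028 0.012] zmax 0.058
side red [409. 316.] 1558 med [ 0.825 -0.546  0.043] ext [0.143 0.235 0.016] zmax 0.081
side red [465. 366.] 137 med [ 0.893 -0.703  0.042] ext [0.018 0.086 0.007] zmax 0.048
side red [446. 378.] 66 med [ 0.804 -0.74   0.083] ext [0.053 0.023 0.01 ] zmax 0.09
side green [277. 165.] 243 med [0.56  0.237 0.054] ext [0.061 0.055 0.048] zmax 0.068
side green [408. 335.] 68 med [ 0.761 -0.612  0.088] ext [0.019 0.017 0.02 ] zmax 0.093
((292.43212890625, 213.52838134765625), (95.2557373046875, 82.01675415039062), 12.847704887390137)
plate z [0.0043 0.0056 0.0072 0.0086]
```

View pics/ct.png

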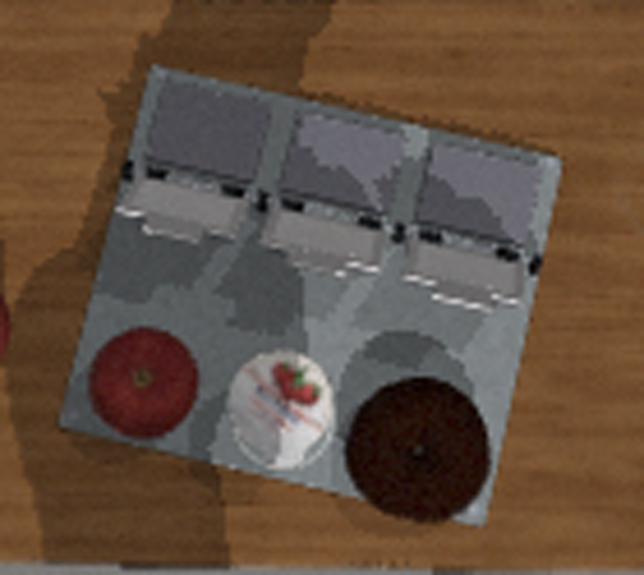

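View pics/cs.png

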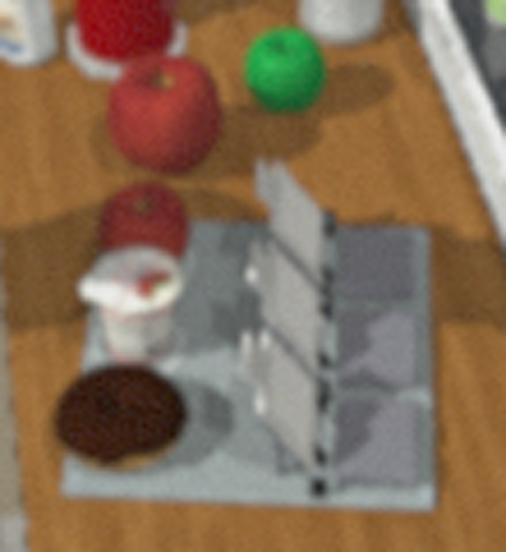

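```bash
cat > stand.py <<'E'
from h import *
from scipy.optimize import least_squares
t=np.load("top.npy",allow_pickle=True).item(); s=np.load("side.npy",allow_pickle=True).item()
def onplane(c,u,v,z):
    a=world(c,[u],[v],np.array([.5]))[0]; b=world(c,[u],[v],np.array([2.]))[0]
    return a+(b-a)*(z-a[2])/(b[2]-a[2])
cor=np.array([[155,65],[563,155],[485,525],[60,428]])/4.6+[224.6,149.6]
loc=np.array([[85,155],[85,-155],[-190,-155],[-190,155]])/1e3
W=np.array([onplane(t,*p,.008)[:2] for p in cor])
R=lambda a:np.array([[np.cos(a),-np.sin(a)],[np.sin(a),np.cos(a)]])
f=lambda q:((loc@R(q[2]).T+q[:2])-W).ravel()
sol=least_squares(f,[.55,0,-.2]); q=sol.x
if __name__=="__main__":
    print(q,np.degrees(q[2]),(sol.fun*1e3).round(1))
    # side-view corners
    cs=np.array([[432,228],[432,508],[62,494]])/4.6+[214.6,149.6]
    Ws=np.array([onplane(s,*p,.008)[:2] for p in cs]); print("side res mm",((loc[:3]@R(q[2]).T+q[:2]-Ws)*1e3).round(1))
    for n,c in(("top",t),("side",s)):
        P=allpts(c); L=P.copy(); L[...,:2]=(P[...,:2]-q[:2])@R(q[2])
        for yc in(.1,0,-.1):
            m=(np.abs(L[...,1]-yc)<.02)&(L[...,0]<-.003)&(L[...,0]>-.09)&(L[...,2]>.03)&(L[...,2]<.13)
            if m.sum()>3:
                k=L[m]; i=k[:,2].argsort()[-5:]; print(n,yc,m.sum(),"top of tab local",k[i].mean(0).round(4),"ang",np.degrees(np.arctan2(np.median((k[:,2]-.022)),-np.median(k[:,0]))).round(1))
        m=(L[...,2]>.05)&(np.abs(L[...,0]+.148)<.05)&(np.abs(L[...,1])<.16); k=L[m]
        for yc in(.1,0,-.1):
            w=k[np.abs(k[:,1]-yc)<.05]; print(n,"thing",yc,len(w),w.mean(0).round(3) if len(w) else "",w[:,2].max() if len(w) else "")
    g=lambda x,y,z:np.r_[R(q[2])@[x,y]+q[:2],z].round(4)
    print("leaf tab",g(-.0574,.1,.022+.082),"spine",g(0,.1,.022),"far",g(.1,.1,.022))
    print("xdir",R(q[2])[:,0],"ydir",R(q[2])[:,1])
E
python3 stand.py
```

```text
[ 0.53143448 -0.07773657 -0.21414202] -12.269433949956017 [ 1.1  2.8 -1.  -1.6 -0.8 -1.8  0.7  0.6]
side res mm [[-6.1  1.9]
 [ 1.   1.5]
 [-3.3  2.4]]
top 0.1 151 top of tab local [-0.0575  0.1006  0.1076] ang 57.2
top 0 151 top of tab local [-0.0575  0.0008  0.1075] ang 57.3
top -0.1 152 top of tab local [-0.0577 -0.1019  0.1057] ang 57.3
top thing 0.1 443 [-0.153  0.099  0.07 ] 0.08531947139585683
top thing 0 430 [-0.148  0.004  0.079] 0.08765022960899749
top thing -0.1 105 [-0.15  -0.094  0.052] 0.057730421532000455
side 0.1 103 top of tab local [-0.0533  0.1002  0.1022] ang 57.2
side 0 124 top of tab local [-0.0543 -0.0013  0.1028] ang 58.1
side -0.1 140 top of tab local [-0.0536 -0.0984  0.1021] ang 57.5
side thing 0.1 231 [-0.147  0.088  0.066] 0.07693951607246244
side thing 0 280 [-0.145 -0.003  0.072] 0.08168118253911764
side thing -0.1 2 [-0.147 -0.093  0.05 ] 0.05058887920573802
leaf tab [0.4966 0.0322 0.104 ] spine [0.5527 0.02   0.022 ] far [ 0.6504 -0.0013  0.022 ]
xdir [ 0.97715908 -0.21250912] ydir [0.21250912 0.97715908]
```

The crops confirm it: the smaller red apple stands on the plate's left in front of the left leaf, at local (-0.15, 0.10). The bigger red apple and the green one are on the counter. The stand pose agrees with the sizes given, with tab tops at about (-57, 104) mm. I'll shut the jaw, square the tool to the stand and go over in an arc.

>>> move_arm(jaw=-1, motion=[{"slide": [0.1,0.09,0],"dr": [0,0,-0.014]},{"slide": [0.2,0.18,0],"dr": [0,0,-0.028]},{"slide": [0.3,0.28,0],"dr": [0,0,-0.042]},{"slide": [0.4,0.37,0],"dr": [0,0,-0.056]},{"slide": [0.5,0.46,0],"dr": [0,0,-0.07]},{"slide": [0.6,0.56,0],"dr": [0,0,-0.085]},{"slide": [0.7,0.65,0],"dr": [0,0,-0.1]},{"slide": [0.8,0.74,0],"dr": [0,0,-0.115]},{"slide": [0.9,0.84,0],"dr": [0,0,-0.13]},{"slide": [1,0.93,0],"dr": [0,0,-0.141]}])

```text
clock: 0.93
tcp_pos: [0.2448, -0.631, 0.4041]
tool_rot: [0.994, -0.108, -0.0, -0.001]
wrist_force: [0.5, -0.1, -0.7]
finger_gap: -0.0001
grasp_force: 0.0
```

>>> move_arm(motion=[{"slide": [0.1,0.09,0],"dr": [0,0,0]},{"slide": [0.2,0.18,0],"dr": [0,0,0]},{"slide": [0.3,0.28,0],"dr": [0,0,0]},{"slide": [0.4,0.37,0],"dr": [0,0,0]},{"slide": [0.5,0.46,0],"dr": [0,0,0]},{"slide": [0.6,0.56,0],"dr": [0,0,0]},{"slide": [0.7,0.65,0],"dr": [0,0,0]},{"slide": [0.8,0.74,0],"dr": [0,0,0]},{"slide": [0.9,0.84,0],"dr": [0,0,0]},{"slide": [1,0.93,0],"dr": [0,0,0]}])

```text
clock: 1.77
tcp_pos: [0.3252, -0.5564, 0.4047]
tool_rot: [0.994, -0.107, -0.0, -0.0]
wrist_force: [-0.7, -0.4, -0.4]
finger_gap: -0.0001
grasp_force: 0.0
```

>>> move_arm(motion=[{"slide": [0.1,0.1,0],"dr": [0,0,0]},{"slide": [0.2,0.2,0],"dr": [0,0,0]},{"slide": [0.3,0.3,0],"dr": [0,0,0]},{"slide": [0.4,0.4,0],"dr": [0,0,0]},{"slide": [0.5,0.5,0],"dr": [0,0,0]},{"slide": [0.6,0.6,0],"dr": [0,0,0]},{"slide": [0.7,0.7,0],"dr": [0,0,0]},{"slide": [0.8,0.8,0],"dr": [0,0,0]},{"slide": [0.9,0.9,0],"dr": [0,0,0]},{"slide": [1,1,0],"dr": [0,0,0]}])

```text
clock: 2.6
tcp_pos: [0.4052, -0.4765, 0.4047]
tool_rot: [0.994, -0.107, 0.0, 0.0]
wrist_force: [-0.6, 0.2, -0.8]
finger_gap: 0.0001
grasp_force: 0.0
```

>>> move_arm(motion=[{"slide": [0.08,0.1,0],"dr": [0,0,0]},{"slide": [0.16,0.2,0],"dr": [0,0,0]},{"slide": [0.24,0.3,0],"dr": [0,0,0]},{"slide": [0.32,0.4,0],"dr": [0,0,0]},{"slide": [0.4,0.5,0],"dr": [0,0,0]},{"slide": [0.48,0.6,0],"dr": [0,0,0]},{"slide": [0.56,0.7,0],"dr": [0,0,0]},{"slide": [0.64,0.8,0],"dr": [0,0,0]},{"slide": [0.72,0.9,0],"dr": [0,0,0]},{"slide": [0.8,1,0],"dr": [0,0,0]}])

```text
clock: 3.43
tcp_pos: [0.4691, -0.3965, 0.4047]
tool_rot: [0.994, -0.107, 0.0, 0.0]
wrist_force: [-0.1, -0.0, 0.3]
finger_gap: 0.0
grasp_force: 0.0
```

>>> move_arm(motion=[{"slide": [0,0.1,0],"dr": [0,0,0]},{"slide": [0,0.2,0],"dr": [0,0,0]},{"slide": [0,0.3,0],"dr": [0,0,0]},{"slide": [0,0.4,0],"dr": [0,0,0]},{"slide": [0,0.5,0],"dr": [0,0,0]},{"slide": [0,0.6,0],"dr": [0,0,0]},{"slide": [0,0.7,0],"dr": [0,0,0]},{"slide": [0,0.8,0],"dr": [0,0,0]},{"slide": [0,0.9,0],"dr": [0,0,0]},{"slide": [0,1,0],"dr": [0,0,0]}])

```text
clock: 4.27
tcp_pos: [0.4684, -0.3165, 0.4047]
tool_rot: [0.994, -0.107, 0.0, 0.0]
wrist_force: [0.5, 0.3, -0.3]
finger_gap: 0.0004
grasp_force: 0.0
```

>>> move_arm(motion=[{"slide": [0,0.1,0],"dr": [0,0,0]},{"slide": [0,0.2,0],"dr": [0,0,0]},{"slide": [0,0.3,0],"dr": [0,0,0]},{"slide": [0,0.4,0],"dr": [0,0,0]},{"slide": [0,0.5,0],"dr": [0,0,0]},{"slide": [0,0.6,0],"dr": [0,0,0]},{"slide": [0,0.7,0],"dr": [0,0,0]},{"slide": [0,0.8,0],"dr": [0,0,0]},{"slide": [0,0.9,0],"dr": [0,0,0]},{"slide": [0,1,0],"dr": [0,0,0]}])

```text
clock: 5.1
tcp_pos: [0.4684, -0.2365, 0.4047]
tool_rot: [0.994, -0.107, 0.0, 0.0]
wrist_force: [0.8, 0.5, -1.0]
finger_gap: 0.0001
grasp_force: 0.0
```

>>> move_arm(motion=[{"slide": [0,0.1,0],"dr": [0,0,0]},{"slide": [0,0.2,0],"dr": [0,0,0]},{"slide": [0,0.3,0],"dr": [0,0,0]},{"slide": [0,0.4,0],"dr": [0,0,0]},{"slide": [0,0.5,0],"dr": [0,0,0]},{"slide": [0,0.6,0],"dr": [0,0,0]},{"slide": [0,0.7,0],"dr": [0,0,0]},{"slide": [0,0.8,0],"dr": [0,0,0]},{"slide": [0,0.9,0],"dr": [0,0,0]},{"slide": [0,1,0],"dr": [0,0,0]}])

```text
clock: 5.93
tcp_pos: [0.4684, -0.1565, 0.4047]
tool_rot: [0.994, -0.107, 0.0, -0.0]
wrist_force: [-0.5, -1.0, -0.6]
finger_gap: 0.0003
grasp_force: 0.0
```

>>> move_arm(motion=[{"slide": [0,0.1,0],"dr": [0,0,0]},{"slide": [0,0.2,0],"dr": [0,0,0]},{"slide": [0,0.3,0],"dr": [0,0,0]},{"slide": [0,0.4,0],"dr": [0,0,0]},{"slide": [0,0.5,0],"dr": [0,0,0]},{"slide": [0,0.6,0],"dr": [0,0,0]},{"slide": [0,0.7,0],"dr": [0,0,0]},{"slide": [0,0.8,0],"dr": [0,0,0]},{"slide": [0,0.9,0],"dr": [0,0,0]},{"slide": [0,1,0],"dr": [0,0,0]}])

```text
clock: 6.77
tcp_pos: [0.4684, -0.0765, 0.4047]
tool_rot: [0.994, -0.107, -0.0, -0.0]
wrist_force: [0.6, 0.3, 0.2]
finger_gap: 0.0001
grasp_force: 0.0
```

>>> move_arm(motion=[{"slide": [0,0.1,0],"dr": [0,0,0]},{"slide": [0,0.2,0],"dr": [0,0,0]},{"slide": [0,0.3,0],"dr": [0,0,0]},{"slide": [0,0.4,0],"dr": [0,0,0]},{"slide": [0,0.5,0],"dr": [0,0,0]},{"slide": [0,0.6,0],"dr": [0,0,0]},{"slide": [0,0.7,0],"dr": [0,0,0]},{"slide": [0,0.8,0],"dr": [0,0,0]},{"slide": [0,0.9,0],"dr": [0,0,0]},{"slide": [0,1,0],"dr": [0,0,0]}])

```text
clock: 7.6
tcp_pos: [0.4684, 0.0035, 0.4047]
tool_rot: [0.994, -0.107, -0.0, -0.0]
wrist_force: [1.0, 0.4, 1.0]
finger_gap: -0.0001
grasp_force: 0.0
```

>>> move_arm(motion=[{"slide": [0,0.06,0],"dr": [0,0,0]},{"slide": [0,0.14,0],"dr": [0,0,0]},{"slide": [0,0.22,0],"dr": [0,0,0]},{"slide": [0,0.3,-0.1],"dr": [0,0,0]},{"slide": [0,0.38,-0.2],"dr": [0,0,0]},{"slide": [0,0.43,-0.3],"dr": [0,0,0]},{"slide": [0,0.43,-0.4],"dr": [0,0,0]},{"slide": [0,0.43,-0.5],"dr": [0,0,0]},{"slide": [0,0.43,-0.6],"dr": [0,0,0]},{"slide": [0,0.43,-0.6],"dr": [0,0,0]}])

```text
clock: 8.43
tcp_pos: [0.4678, 0.0366, 0.3548]
tool_rot: [0.994, -0.107, -0.002, 0.001]
wrist_force: [0.8, 0.1, 0.4]
finger_gap: 0.0001
grasp_force: 0.0
```

Run:
```python
from stand import *
o=telemetry.observe(); print(o["tcp_pos"],o["wrist_force"],o["qpos"])
p=o["tcp_pos"]; print("local",R(q[2]).T@(p[:2]-q[:2]),"tip z",p[2]-.173)
c=capture("side"); I=cv2.cvtColor(cv2.resize(c["img"][120:270,180:330],None,fx=4,fy=4,interpolation=2),cv2.COLOR_RGB2BGR)
cv2.imwrite("pics/above.png",I)
P=allpts(c); L=P.copy(); L[...,:2]=(P[...,:2]-q[:2])@R(q[2])
m=(L[...,2]>.13)&(L[...,2]<.26)&(np.abs(L[...,1]-.1)<.06)&(np.abs(L[...,0]+.085)<.06)
k=L[m]; print("finger",len(k),k.min(0).round(3),k.max(0).round(3))
for z0 in np.arange(.15,.26,.02):
    w=k[np.abs(k[:,2]-z0)<.01]
    if len(w):print(z0.round(2),np.percentile(w,[5,95],axis=0).round(3)[:,:2].tolist())
```

```text
[0.46780323 0.03664111 0.35483382] [0.77685888 0.1491898  0.39827909] [-0.19923218  0.35199175  0.03076096  2.21581037 -0.01900487  0.57778266
 -1.93999001]
local [-0.08648416  0.09824297] tip z 0.1818338210468297
finger 89 [-0.104  0.04   0.177] [-0.07   0.104  0.26 ]
0.17 [[-0.092, 0.089], [-0.085, 0.092]]
0.19 [[-0.095, 0.08], [-0.078, 0.092]]
0.21 [[-0.095, 0.078], [-0.078, 0.092]]
0.23 [[-0.097, 0.057], [-0.074, 0.092]]
0.25 [[-0.102, 0.041], [-0.07, 0.084]]
```

View pics/above.png

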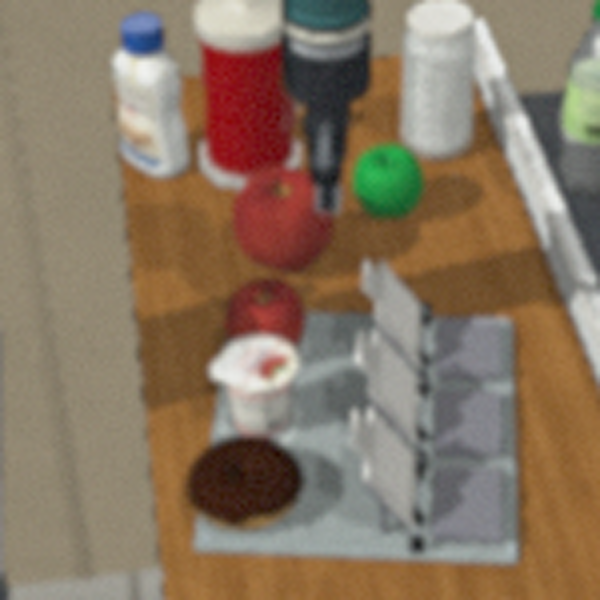

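The finger hangs over the gap between the apple and the left leaf, its tip at about (327,205) in the crop. I'll go straight down, then push slowly.

>>> move_arm(motion=[{"slide": [0,0.01,-0.1],"dr": [0,0,0]},{"slide": [0,0.01,-0.2],"dr": [0,0,0]},{"slide": [0,0.01,-0.3],"dr": [0,0,0]},{"slide": [0,0.01,-0.4],"dr": [0,0,0]},{"slide": [0,0.01,-0.5],"dr": [0,0,0]},{"slide": [0,0.01,-0.6],"dr": [0,0,0]},{"slide": [0,0.01,-0.7],"dr": [0,0,0]},{"slide": [0,0.01,-0.8],"dr": [0,0,0]},{"slide": [0,0.01,-0.9],"dr": [0,0,0]},{"slide": [0,0.01,-1],"dr": [0,0,0]}])

```text
clock: 9.32
tcp_pos: [0.4685, 0.0379, 0.2759]
tool_rot: [0.994, -0.107, -0.0, -0.0]
wrist_force: [1.1, -1.2, -0.8]
finger_gap: -0.0
grasp_force: 0.0
```

>>> move_arm(motion=[{"slide": [0,0,-0.07],"dr": [0,0,0]},{"slide": [0,0,-0.14],"dr": [0,0,0]},{"slide": [0,0,-0.2],"dr": [0,0,0]},{"slide": [0.04,-0.01,-0.2],"dr": [0,0,0]},{"slide": [0.08,-0.02,-0.2],"dr": [0,0,0]},{"slide": [0.12,-0.03,-0.2],"dr": [0,0,0]},{"slide": [0.16,-0.03,-0.2],"dr": [0,0,0]},{"slide": [0.2,-0.04,-0.2],"dr": [0,0,0]},{"slide": [0.24,-0.05,-0.2],"dr": [0,0,0]},{"slide": [0.28,-0.06,-0.2],"dr": [0,0,0]}])

```text
clock: 10.15
tcp_pos: [0.4909, 0.033, 0.2609]
tool_rot: [0.994, -0.107, -0.0, 0.0]
wrist_force: [-0.4, -0.2, 0.5]
finger_gap: 0.0001
grasp_force: 0.5
```

```bash
cat > chk.py <<'E'
from stand import *
import sys
o=telemetry.observe(); p=o["tcp_pos"]; print(o["clock"],p,o["wrist_force"].round(1))
print("local",R(q[2]).T@(p[:2]-q[:2]),"tip z",p[2]-.173)
c=capture("side"); I=cv2.cvtColor(cv2.resize(c["img"][120:270,180:330],None,fx=4,fy=4,interpolation=2),cv2.COLOR_RGB2BGR)
cv2.imwrite(f"pics/{sys.argv[1]}.png",I)
E
python3 chk.py push1
```

```text
10.15 [0.4909268  0.03304625 0.26085424] [-0.4 -0.2  0.5]
local [-0.06312481  0.09964419] tip z 0.08785423741552295
```

View pics/push1.png

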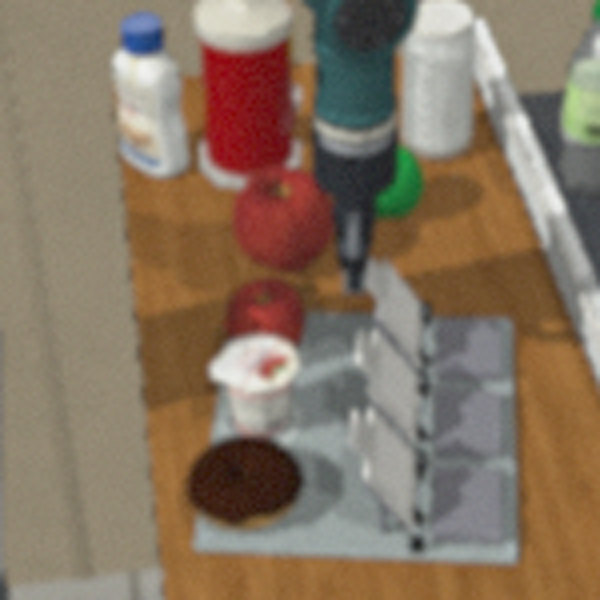

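The finger meets the left tab at (362,280), and the leaf has just started to tilt. I'll keep pushing slowly.

>>> move_arm(motion=[{"slide": [0.04,-0.01,0],"dr": [0,0,0]},{"slide": [0.08,-0.02,0],"dr": [0,0,0]},{"slide": [0.12,-0.03,0],"dr": [0,0,0]},{"slide": [0.16,-0.035,0],"dr": [0,0,0]},{"slide": [0.2,-0.04,0],"dr": [0,0,0]},{"slide": [0.24,-0.05,0],"dr": [0,0,0]},{"slide": [0.28,-0.06,0],"dr": [0,0,0]},{"slide": [0.32,-0.07,0],"dr": [0,0,0]},{"slide": [0.36,-0.08,0],"dr": [0,0,0]},{"slide": [0.4,-0.085,0],"dr": [0,0,0]}])

```text
clock: 11.03
tcp_pos: [0.5232, 0.0261, 0.2607]
tool_rot: [0.994, -0.107, 0.0, 0.0]
wrist_force: [-0.5, 0.5, -0.2]
finger_gap: 0.0004
grasp_force: 0.2
```

>>> move_arm(motion=[{"slide": [0.04,-0.01,0],"dr": [0,0,0]},{"slide": [0.08,-0.02,0],"dr": [0,0,0]},{"slide": [0.12,-0.03,0],"dr": [0,0,0]},{"slide": [0.16,-0.035,0],"dr": [0,0,0]},{"slide": [0.2,-0.04,0],"dr": [0,0,0]},{"slide": [0.24,-0.05,0],"dr": [0,0,0]},{"slide": [0.28,-0.06,0],"dr": [0,0,0]},{"slide": [0.32,-0.07,0],"dr": [0,0,0]},{"slide": [0.36,-0.08,0],"dr": [0,0,0]},{"slide": [0.4,-0.085,0],"dr": [0,0,0]}])

```text
clock: 11.87
tcp_pos: [0.5551, 0.0193, 0.2607]
tool_rot: [0.994, -0.107, -0.0, 0.0]
wrist_force: [-0.9, -0.1, -0.6]
finger_gap: 0.0001
grasp_force: 0.1
```

```bash
python3 chk.py push2
```

```text
11.8667 [0.55512457 0.0192888  0.26066736] [-0.9 -0.1 -0.6]
local [0.00253022 0.09984358] tip z 0.08766736429862276
```

View pics/push2.png

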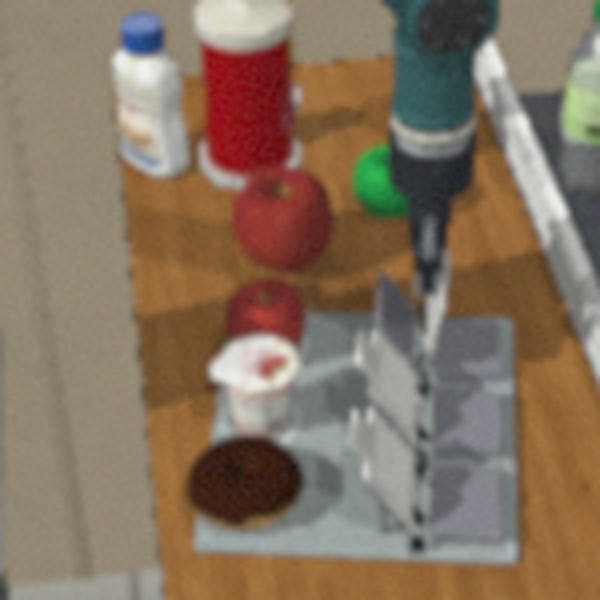

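The leaf is past upright and leaning onto the finger's far side at (435,290). The other leaves haven't moved. I'll follow it over, lowering the tip as it goes.

>>> move_arm(motion=[{"slide": [0.03,-0.006,0],"dr": [0,0,0]},{"slide": [0.06,-0.013,-0.01],"dr": [0,0,0]},{"slide": [0.09,-0.02,-0.02],"dr": [0,0,0]},{"slide": [0.12,-0.026,-0.03],"dr": [0,0,0]},{"slide": [0.15,-0.032,-0.04],"dr": [0,0,0]},{"slide": [0.18,-0.04,-0.05],"dr": [0,0,0]},{"slide": [0.21,-0.045,-0.06],"dr": [0,0,0]},{"slide": [0.24,-0.052,-0.07],"dr": [0,0,0]},{"slide": [0.27,-0.058,-0.08],"dr": [0,0,0]},{"slide": [0.3,-0.065,-0.09],"dr": [0,0,0]}])

```text
clock: 12.75
tcp_pos: [0.5791, 0.0142, 0.2534]
tool_rot: [0.994, -0.107, -0.0, -0.0]
wrist_force: [0.3, -0.2, -0.1]
finger_gap: -0.0002
grasp_force: 0.0
```

>>> move_arm(motion=[{"slide": [0.02,-0.005,-0.02],"dr": [0,0,0]},{"slide": [0.04,-0.01,-0.04],"dr": [0,0,0]},{"slide": [0.06,-0.013,-0.06],"dr": [0,0,0]},{"slide": [0.08,-0.017,-0.08],"dr": [0,0,0]},{"slide": [0.1,-0.021,-0.1],"dr": [0,0,0]},{"slide": [0.12,-0.026,-0.12],"dr": [0,0,0]},{"slide": [0.14,-0.03,-0.14],"dr": [0,0,0]},{"slide": [0.16,-0.034,-0.16],"dr": [0,0,0]},{"slide": [0.18,-0.038,-0.18],"dr": [0,0,0]},{"slide": [0.2,-0.042,-0.2],"dr": [0,0,0]}])

```text
clock: 13.58
tcp_pos: [0.595, 0.0109, 0.2373]
tool_rot: [0.994, -0.107, -0.0, 0.0]
wrist_force: [0.4, -0.7, 0.6]
finger_gap: -0.0002
grasp_force: 0.0
```

```bash
python3 chk.py push3
```

```text
13.5833 [0.59500525 0.01088772 0.23734285] [ 0.4 -0.7  0.6]
local [0.04328529 0.10010939] tip z 0.06434284702187562
```

View pics/push3.png

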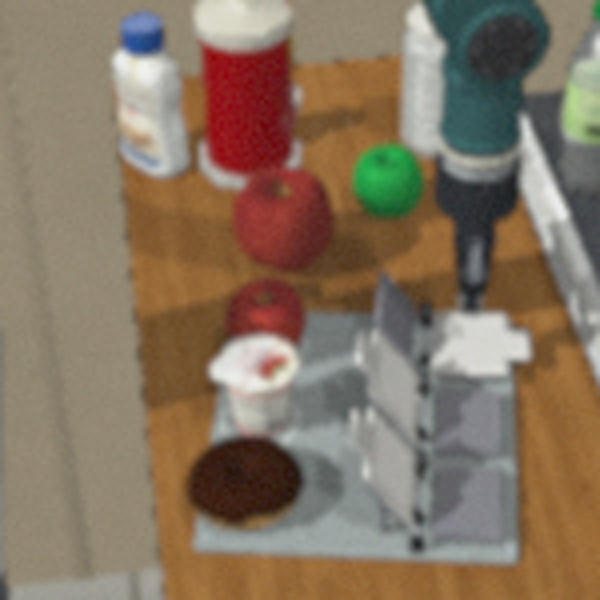

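The leaf looks flat on the far rest, around (480,345). The apple, tub, doughnut and other two leaves stand as before. I'll go straight up and verify its height.

>>> move_arm(motion=[{"slide": [0,0,0.1],"dr": [0,0,0]},{"slide": [0,0,0.2],"dr": [0,0,0]},{"slide": [0,0,0.3],"dr": [0,0,0]},{"slide": [0,0,0.4],"dr": [0,0,0]},{"slide": [0,0,0.5],"dr": [0,0,0]},{"slide": [0,0,0.6],"dr": [0,0,0]},{"slide": [0,0,0.7],"dr": [0,0,0]},{"slide": [0,0,0.8],"dr": [0,0,0]},{"slide": [0,0,0.9],"dr": [0,0,0]},{"slide": [0,0,1],"dr": [0,0,0]}])

```text
clock: 14.47
tcp_pos: [0.5948, 0.0109, 0.3184]
tool_rot: [0.994, -0.107, 0.0, -0.0]
wrist_force: [-0.0, 0.5, 0.3]
finger_gap: 0.0001
grasp_force: 0.0
```

Run:
```python
from stand import *
c=capture("side"); P=allpts(c); L=P.copy(); L[...,:2]=(P[...,:2]-q[:2])@R(q[2])
V=c["img"].min(2)
m=(np.abs(L[...,1]-.1)<.035)&(L[...,0]>.015)&(L[...,0]<.1)&(L[...,2]<.09)&(V>150)
k=L[m]; A=np.c_[k[:,0],np.ones(len(k))]; print(len(k),"slope,z0",np.linalg.lstsq(A,k[:,2],rcond=None)[0],np.percentile(k,[5,50,95],axis=0).round(4))
```

```text
252 slope,z0 [-0.00649955  0.02151594] [[0.0192 0.068  0.0173]
 [0.0535 0.0984 0.0211]
 [0.0944 0.1297 0.0253]]
```

The leaf lies flat: its slope is about 0 and it sits about 21 mm above the counter. The arm is clear.

```bash
python3 -c "
from rig import order
print(order.job_done())"
```

```text
the job is handed in; nothing more can be done
None
```

I pushed the left leaf, behind the small red apple, over the spine with one shut fingertip; it now lies flat on the far side, nothing else was seen to move, and the job was handed in at about 14.5 s.

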